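# Stow the brass float in the sliding-lid parts case

## Task

Put the brass float away in the wooden parts case. First open the case: lift its lid over the lip at the open end, slide the lid out of its grooves and lay it flat, red pull upward, in the middle of the black rubber mat. Then lift the brass float up and off its hook without yanking at the hook, lower it upright into the empty blue-floored compartment and let go only once it is down; leave the black float hanging and the other things on the bench where they are.

Things in the scene. Friction and masses are not known exactly. Their poses are not given: they have to be found in the camera images.
- case: Wooden parts case fixed to the bench, 166 (x) x 146 (y) x 80 mm high, origin at the centre of its underside, z up. Lid leaves at its -x end. Floor top 5 mm high. A divider (x 17 to 22 mm, 35 mm high) parts the empty blue-floored compartment (x -75 to 17, y -60 to 60 mm) from one with a black block of brass jets. The +x end wall (from x = 75 mm) is closed to 80 mm.
- exit_lip (a point): Middle of the lip, the top edge of the case's 8 mm thick -x end wall: x = -79 mm, 67 mm high, 5 mm above the ledges on which the lid lies.
- groove_end (a point): Middle of the open -x end of the grooves (x = -83 mm, 62 mm high, level with the ledges). Along each long side: ledge 62 mm high, groove back at y = +-67 mm, dark overhang with underside 76 mm high and inner edge at y = +-60 mm. The lid must be raised 5 to 10 mm, kept level and slid about 160 mm along the case's -x before it is free.
- well (a point): Centre of the floor of the empty blue-floored compartment: case x = -29 mm, y = 0, 5 mm above the case's underside. The case's rim (overhangs, 120 mm apart) is 75 mm above this floor, so a wide gripper does best holding the float by the upper part of its cylinder and opening only a little to let go.
- lid: Loose plywood sliding lid, 147 (x) x 131 (y) x 4 mm, about 100 g, origin at the centre of its underside. It starts in the grooves, axes parallel to the case's, underside 62 mm above the bench, and slides out towards its -x. On top a red pull, 12 mm thick (x), 44 mm long (y), 24 mm high, centred 35 mm from the middle towards -x.
- lid_grip (a point): Centre of the top face of the red pull on the lid, 28 mm above the lid's underside.
- mat: Black rubber mat fixed to the bench, 200 (x) x 230 (y) x 3 mm thick, origin at the centre of its underside.
- hook_stand: Dark steel stand fixed to the bench, origin at its underside below the 16 mm post. Base plate 120 x 160 x 12 mm (x -75 to 45). Crossbar 150 mm along y, 165 mm high. From it two hooks (4 mm rod, centre line 165 mm high) run to -x at y = +60 and -60 mm; at x = -76 mm they bend up and end at x = -84 mm, 7 mm higher.
- hook_left (a point): Upturned tip (end of the centre line, rod radius 2 mm) of the hook at the stand's y = +60 mm.
- hook_right (a point): Upturned tip (end of the centre line, rod radius 2 mm) of the hook at the stand's y = -60 mm.
- brass_float: Loose brass float, about 60 g: cylinder 38 mm diameter, 28 mm high, origin at the centre of its underside, z up. On top an upright triangular eye (8 mm thick in x, 28 mm wide in y, peak at 54 mm) hangs on one of the hooks (either). Axes parallel to the stand's, 60 mm in front of the post, underside 120 mm above the bench. Grip the cylinder from above, fingers closing along y, either side of the hook.
- float_eye (a point): Point in the brass float's eye where the rod's centre lies while it hangs, 45 mm above the float's underside. To come off, the float is raised 7 to 15 mm (11 is best) and moved at that height along the stand's -x, at least 35 mm, past the hook's tip.
- black_float: Float of black plastic with a grey band, same shape and size, hanging on the other hook; it stays there.
- driver: T-handle driver with red handle lying on the bench, 140 mm long, 102 mm across the handle, origin near its middle; bystander.
- socket: Chrome spark plug socket standing on end, 26 mm diameter, 60 mm high; bystander.
- bulb: Black rubber primer bulb, 32 mm diameter, 25 mm high; bystander.
- jar: Amber jar, 52 mm diameter, 60 mm high; bystander.

How it is judged:
By the outcome, as a careful person would: the job done as asked, in the order asked, and still so for the second after the job is handed in, with the robot touching nothing.
It also fails if it takes over 61 s, if anything falls off the work surface, if the arm or the gripper's body presses on something with over 40 N, if the wrist force passes 120 N, or if a joint passes its speed limit or range.

## Robot

A 6-joint arm with a two-finger parallel gripper is mounted at the origin on the work surface. World frame = base frame: x ahead of the robot, y to its left, z up, the work surface at z = 0. Lengths are in m, angles in rad, forces in N, time in s.
With the tool pointing down it reaches from about 0.275 to 0.875 m from the base axis. Payload 12.5 kg.
Tool frame: the origin (TCP) lies at the very end of the fingers, on their centre line; the grasp point (between the pads) lies 19 mm behind it; z points along the fingers, y is the line along which they close (so a half turn about z gives the same grasp; the last joint's range is limited). The gripper opens to 85 mm and grips with 20 to 120 N. Pads are 22 mm wide; open, the fingers measure 114 mm over their backs; the gripper's body (76 mm by 85 mm) begins 54 mm behind the grasp point. The pads swing forward as they close: fully open they stand 13 mm farther back than shut.
Start: joints at [-1.345, 0.351, 1.652, -0, 1.139, -0.085], TCP at [0.168, -0.524, 0.231] pointing down, gripper open.
Joint ranges: [-2.75, 2.75], [-0.79, 2.1], [0.01, 2.65], [-1.57, 4.71], [0.07, 3.14], [-2.87, 2.87]. Speed limits (rad/s): [2.22, 2.22, 2.79, 3.14, 3.14, 3.14].

## Interface

Orientations are given as a 3x3 rotation matrix whose columns are the frame's x, y, z axes.
In Python, from bench import manip gives the robot as it stands. Calls block until the motion is done:
- manip.move_ptp(position, orientation): joint-space move of the TCP to a pose.
- manip.move_l(position, attitude=None, max_speed=0.15): straight line of the TCP; attitude=None keeps the orientation; max_speed is the mean speed in m/s.
- manip.move_j(angles): joint-space move.
- manip.set_gripper(opening, effort=None): opening from 0.0 (shut) to 1.0 (fully open); effort is the grip in N (None keeps the last); returns when the fingers have stopped.
- manip.dwell(seconds).
- manip.inverse_kinematics(position, orientation): joint angles nearest the present ones, or None.
- manip.grab_frame(name): name is "scene" or "top"; returns (picture, depth): 384x512x3 uint8, red, green, blue; 384x512 float32, m along the optical axis (not along the pixel's ray), 0 where there is no reading.
- manip.get_calibration(name): a dict with "camera_matrix" (3x3 intrinsics, pixels), "R" (3x3) and "t" (3): a world point X has camera coordinates R X + t. Camera axes: x right, y down, z forward; pixel columns grow to the right and rows downward; lengths in m; the calibration is good to about 2 mm. A picture is of the moment at which its call begins. get_calibration takes no time and is no camera call.
A pose or a line that the arm cannot do raises manip.Unreachable and nothing moves.
- manip.sign_off(): hands the job in; it is judged then, once.
Trained networks look in the newest picture that a camera, given by its name, has taken for a name from the list of things; names that differ only in an ending like _2 or _b are one class to them, and where a whole thing is asked for, a point or a joint stands for the part that bears it (a point fixed in the world has none). Each returns a list of dicts, best first, with "confidence" (0 to 1); they miss things now and then, are a little off and sometimes report something else, mostly with a low value. They report only what shows in the picture. A call takes as long as a camera call.
- manip.look_for(camera, name): "at" ([x, y, z] in m, in world coordinates, good to about 4 mm: the middle of the surface that is visible of it).
Readings, each from a call of its own:
- manip.current_time(): time.
- manip.current_qpos(): joint angles.
- manip.current_joint_vel(): joint speeds.
- manip.current_joint_torque(): joint torques, N m.
- manip.current_ee_pos(): TCP position.
- manip.current_tcp_rot(): TCP orientation.
- manip.current_force(): force on the tool from outside, world axes, zero at the start.
- manip.current_ft_torque(): the same for the moment, N m.
- manip.current_grip_width(): opening from 0.0 (shut) to 1.0 (fully open).
- manip.current_grip_force(): force on a finger pad.
Only numpy, scipy, OpenCV 4.12 (cv2) and the standard library are available. Lean on these libraries where they do the work, as an engineer would, in place of code of your own. Each camera call takes 0.05 s, during which the arm holds its last target. There are 200 camera calls.

## Working session

There is one attempt and no reset: what is moved stays moved. The work goes in short steps, each a Python script; the robot and the scene stay as the last script left them, time stands still between calls to the robot, and variables do not carry over. Pictures are saved under pics/ and viewed, at most 10 in all, crops included, and the job is handed in when it is done.

```bash
mkdir -p pics; ls; python3 - <<'E'
from bench import manip
import cv2,numpy as np
for c in ["scene","top"]:
    p,d=manip.grab_frame(c); cv2.imwrite(f"pics/{c}0.png",p[:,:,::-1]); np.savez(f"{c}0.npz",p=p,d=d)
    k=manip.get_calibration(c); print(c,np.round(k["camera_matrix"],1).tolist(),np.round(k["R"],3).tolist(),np.round(k["t"],3))
    for n in ["case","lid","lid_grip","exit_lip","mat","hook_stand","hook_left","hook_right","brass_float","float_eye","black_float"]:
        print(n,[(np.round(r["at"],3).tolist(),round(r["confidence"],2)) for r in manip.look_for(c,n)[:2]])
print(manip.current_time())
E
```

```text
pics
scene [[350.8, 0.0, 258.1], [0.0, 350.8, 189.1], [0.0, 0.0, 1.0]] [[0.679, 0.734, -0.011], [0.51, -0.483, -0.712], [-0.528, 0.478, -0.702]] [-0.391 -0.169  1.25 ]
case [([0.574, -0.015, 0.061], 0.95)]
lid [([0.513, 0.008, 0.066], 0.96)]
lid_grip [([0.511, 0.01, 0.064], 0.96)]
exit_lip [([0.573, -0.013, 0.06], 0.95)]
mat [([0.526, -0.292, 0.004], 0.6), ([0.574, -0.009, 0.062], 0.55)]
hook_stand [([0.628, 0.266, 0.011], 0.58)]
hook_left [([0.632, 0.264, 0.008], 0.66)]
hook_right [([0.575, -0.017, 0.06], 0.7), ([0.63, 0.265, 0.012], 0.59)]
brass_float [([0.555, 0.31, 0.144], 0.71), ([0.509, 0.01, 0.066], 0.51)]
float_eye [([0.559, 0.306, 0.147], 0.64)]
black_float [([0.597, 0.195, 0.145], 0.74), ([0.575, -0.013, 0.062], 0.5)]
top [[352.1, 0.0, 255.2], [0.0, 352.1, 192.7], [0.0, 0.0, 1.0]] [[0.004, -1.0, 0.003], [-0.99, -0.005, -0.138], [0.138, -0.002, -0.99]] [0.055 0.541 0.954]
case [([0.495, 0.012, 0.081], 0.83), ([0.513, -0.283, 0.002], 0.22)]
lid [([0.513, 0.017, 0.068], 0.73)]
lid_grip [([0.511, 0.013, 0.064], 0.71)]
exit_lip [([0.49, 0.012, 0.077], 0.7)]
mat [([0.756, -0.144, 0.016], 0.72), ([0.512, -0.282, 0.001], 0.63)]
hook_stand [([0.615, 0.271, 0.011], 0.58)]
hook_left [([0.518, 0.012, 0.066], 0.64), ([0.613, 0.271, 0.01], 0.6)]
hook_right [([0.618, 0.271, 0.01], 0.71)]
brass_float [([0.509, 0.015, 0.065], 0.75), ([0.553, 0.311, 0.149], 0.59)]
float_eye [([0.549, 0.312, 0.146], 0.74)]
black_float [([0.59, 0.195, 0.148], 0.5), ([0.49, 0.007, 0.078], 0.47)]
1.2
```

View pics/scene0.png

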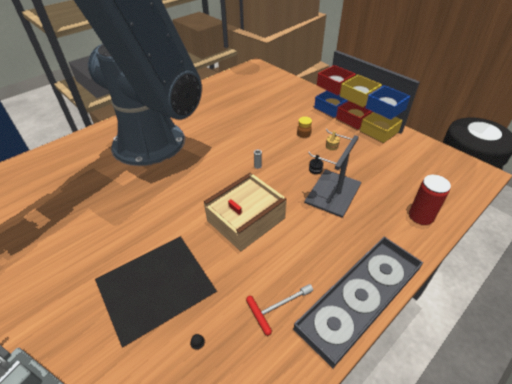

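View pics/top0.png

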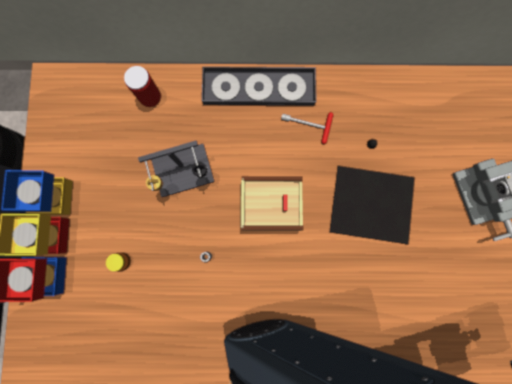

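The scene view shows the lid's red pull at (235,207), the mat at (155,287) and brass float at (333,141). The top view shows the case at (271,204) with its exit facing right towards the mat at (372,204). The brass float hangs at (153,183) on the stand's left hook. Next I fit the poses from depth.

```bash
cat > fit.py <<'E'
import numpy as np,cv2
from bench import manip
def cloud(c,f):
    z=np.load(f); p,d=z["p"],z["d"]; k=manip.get_calibration(c)
    v,u=np.mgrid[:384,:512]; K=k["camera_matrix"]
    X=np.stack([(u-K[0][2])/K[0][0]*d,(v-K[1][2])/K[1][1]*d,d],-1)
    W=(X-np.array(k["t"]))@np.array(k["R"]); W[d==0]=np.nan
    return W,p.astype(int)
def rect(W,m,name):
    m=cv2.morphologyEx(m.astype(np.uint8),cv2.MORPH_OPEN,np.ones((2,2)))
    n,l,s,_=cv2.connectedComponentsWithStats(m); 
    if n<2: print(name,"none");return
    P=W[l==1+np.argmax(s[1:,4])]; r=cv2.minAreaRect((P[:,:2]*1000).astype(np.float32))
    print(name,len(P),"rect",np.round(r[0],1),np.round(r[1],1),round(r[2],1),"mean",np.round(P.mean(0)*1000,1))
E
python3 - <<'E'
from fit import *
for c in ["scene","top"]:
    W,p=cloud(c,c+"0.npz"); x,y,z=np.moveaxis(W,-1,0); br=p.sum(-1)/3
    r,g,b=np.moveaxis(p,-1,0); print(c)
    near=lambda a,bb,R:np.hypot(x-a,y-bb)<R
    rect(W,near(.515,-.285,.2)&(z<.012)&(br<50),"mat")
    C=near(.51,.04,.14)
    rect(W,C&(z>.05),"case")
    rect(W,C&(z>.06)&(z<.073)&(r>150)&(g>130),"lid")
    rect(W,C&(z>.073)&(r>120)&(g<80),"pull")
    rect(W,C&(z>.073)&~((r>120)&(g<80)),"rim")
    S=near(.61,.27,.17)
    rect(W,S&(z>.006)&(z<.018)&(br<110),"base")
    rect(W,S&(z>.158),"bar/hooks z>158")
    rect(W,near(.555,.31,.04)&(z>.115)&(z<.152)&(r-b>50),"brass")
    rect(W,near(.555,.31,.04)&(z>.143)&(z<.153)&(r-b>50),"brass top")
    rect(W,near(.593,.195,.035)&(z>.115)&(z<.152),"black")
E
python3 - <<'E'
import cv2
a=cv2.imread('pics/top0.png')[130:250,125:315]
cv2.imwrite('pics/crop.png',cv2.resize(a,None,fx=4,fy=4,interpolation=cv2.INTER_NEAREST))
E
```

```text
scene
mat 106 rect [ 587.6 -331.9] [30.2 37.6] 27.8 mean [ 584.8 -333.2    3.1]
case 3075 rect [513.2  41. ] [145.3 224.4] 0.6 mean [nan nan nan]
lid 1736 rect [511.    9.3] [125.9 161.5] 1.5 mean [nan nan nan]
pull 47 rect [514.9 -24.6] [36.1  9.5] 3.4 mean [517.2 -24.6  88.4]
rim 707 rect [481.3  43.5] [215.4 110.5] 46.4 mean [nan nan nan]
base 1445 rect [616.8 273.4] [117.7 163.5] 17.6 mean [nan nan nan]
bar/hooks z>158 218 rect [571.7 380.9] [ 31.7 390.2] 26.0 mean [nan nan nan]
brass 162 rect [508.6 397. ] [ 33.8 227.2] 29.8 mean [550.1 327.3 118.8]
brass top 78 rect [519.8 402.3] [ 32.  226.9] 22.4 mean [556.2 316.8 140.2]
black 187 rect [548.7 271.5] [ 33.4 202.9] 30.7 mean [586.6 209.5 120.9]
top
mat 5019 rect [ 515. -284.] [213.1 191.6] 79.0 mean [nan nan nan]
case 3297 rect [514.5   5.6] [113.6 207.4] 12.8 mean [nan nan nan]
lid 2340 rect [508.3  -1.1] [ 28.9 205. ] 32.3 mean [nan nan nan]
pull 45 rect [504.5 -22.6] [35.4  7.6] 0.0 mean [nan nan nan]
rim 688 rect [nan nan] [0. 0.] 0.0 mean [nan nan nan]
base 1718 rect [nan nan] [0. 0.] 0.0 mean [nan nan nan]
bar/hooks z>158 376 rect [639.2 298.6] [ 64.8 182.8] 21.6 mean [nan nan nan]
brass 106 rect [555.1 321.1] [52.1 34. ] 66.4 mean [549.9 306.9 135.1]
brass top 84 rect [552.3 305.3] [33.4 18.8] 15.0 mean [550.4 304.9 145.6]
black 89 rect [595.5 200.7] [52.9 29.1] 31.2 mean [587.8 191.5 116.2]
```

View pics/crop.png

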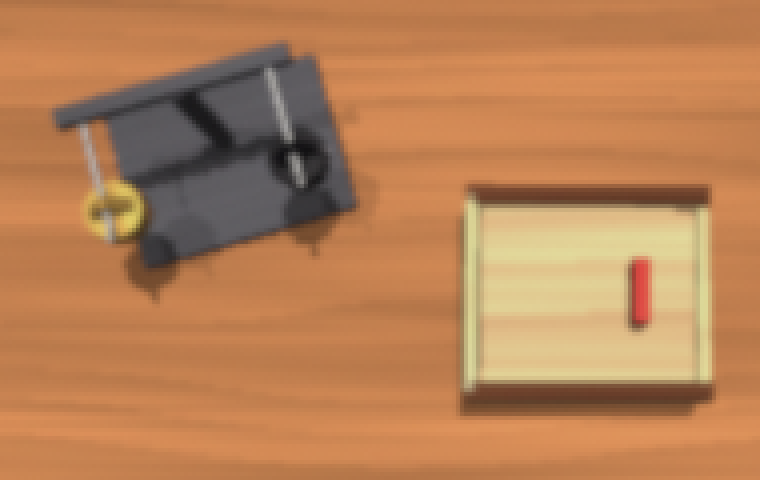

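The crop shows the brass float on the left hook at crop (112,210), the crossbar running from (55,120) to (290,50), and the case nearly axis-aligned with its exit to the right. I'll refit by projecting colour masks onto planes of known height, which avoids the depth dropouts.

```bash
cat >> fit.py <<'E'
def plane(c,m,h):
    k=manip.get_calibration(c);K=np.array(k["camera_matrix"]);R=np.array(k["R"]);o=-R.T@np.array(k["t"])
    v,u=np.nonzero(m); d=np.linalg.solve(K,np.stack([u,v,np.ones(len(u))])).T@R
    return (o+d*((h-o[2])/d[:,2])[:,None])[:,:2]*1000
def big(m):
    n,l,s,_=cv2.connectedComponentsWithStats(m.astype(np.uint8),connectivity=8)
    o=np.argsort(-s[1:,4])+1
    return [l==i for i in o]
def show(c,m,h,name,k=1):
    for q in big(m)[:k]:
        P=plane(c,q,h); r=cv2.minAreaRect(P.astype(np.float32)); w,V=np.linalg.eigh(np.cov(P.T)); a=np.degrees(np.arctan2(V[1,1],V[0,1]))
        print(name,len(P),"rect",np.round(r[0],1),np.round(r[1],1),round(r[2],1),"mean",np.round(P.mean(0),1),"pca",round(a%180,1))
E
python3 - <<'E'
from fit import *
for c in ["scene","top"]:
    W,p=cloud(c,c+"0.npz"); x,y,z=np.moveaxis(W,-1,0); r,g,b=np.moveaxis(p,-1,0); br=p.sum(-1)/3; print(c)
    v,u=np.mgrid[:384,:512]
    box=lambda a,b_,c_,d:(u>=a)&(u<b_)&(v>=c_)&(v<d)
    if c=="top": M,C,S,B=box(325,420,160,250),box(232,312,170,240),box(135,220,135,200),box(140,165,165,195)
    else: M,C,S,B=box(90,220,235,345),box(200,290,170,250),box(300,365,130,220),box(322,342,130,152)
    show(c,M&(br<70),.003,"mat")
    show(c,C&(r>130)&(g<90),.090 if c=="top" else .085,"pull")
    brown=C&(r<135)&(r-b>20)&(br<100)
    show(c,brown,.080,"overhang",2)
    show(c,C&(g>135),.066,"lid/pale")
    dark=S&(abs(r-b)<30)&(br<100)
    show(c,dark&((z>.003)&(z<.025)|~np.isfinite(z)),.012,"base")
    show(c,S&(z>.15)&(br<110)&(abs(r-b)<30),.165,"bar")
    show(c,S&(abs(r-b)<40)&(br>110),.165,"hooks",2)
    show(c,B&(r-b>60)&(g>r*.68),.148,"brass")
E
```

```text
scene
mat 7036 rect [ 516.5 -283.6] [226.8 195.9] 81.6 mean [ 522.  -290.7] pca 82.0
pull 48 rect [508.3 -22.1] [10.2 40.7] 85.2 mean [508.3 -21.8] pca 178.7
overhang 1446 rect [545.9  -5.6] [159.5 195. ] 0.1 mean [584.5 -30.5] pca 72.6
overhang 272 rect [450.4   6.9] [161.3  54.1] 79.1 mean [448.2   6.1] pca 88.8
lid/pale 2982 rect [510.8   2.6] [263.1 283.6] 46.5 mean [516.6  11.3] pca 150.3
base 895 rect [615.1 267. ] [117.5 163.7] 17.1 mean [619.8 255. ] pca 105.6
bar 179 rect [627.8 277.1] [ 14.8 159.4] 17.1 mean [629.8 268.8] pca 108.2
hooks 24 rect [616.5 210.4] [50.  14.3] 27.5 mean [615.9 211.1] pca 20.4
hooks 8 rect [582.8 324.9] [20.2  2.9] 14.7 mean [582.7 324.7] pca 15.1
brass 379 rect [555.1 306.8] [ 55.5 106.1] 39.8 mean [554.7 305.8] pca 126.9
top
mat 5224 rect [ 514.  -281.6] [227.1 195.9] 81.5 mean [ 512.6 -281.7] pca 80.9
pull 55 rect [506.  -20.2] [ 8.  37.4] 89.6 mean [506.7 -20. ] pca 179.3
overhang 414 rect [437.4  13.9] [ 15.9 162.1] 0.3 mean [437.5  15.4] pca 90.8
overhang 237 rect [572.2  12.3] [ 11.  157.3] 0.3 mean [573.5   9.7] pca 90.0
lid/pale 2723 rect [506.7  21. ] [209.3 130.9] 86.6 mean [508.4  15.1] pca 85.8
base 1694 rect [610.7 270.8] [119.  156.7] 17.1 mean [606.3 274.4] pca 107.9
bar 312 rect [624.  274.2] [ 17.2 150.2] 17.4 mean [625.6 275.2] pca 107.1
hooks 53 rect [615.6 209.8] [46.   7.5] 17.1 mean [616.3 210.1] pca 17.5
hooks 13 rect [573.5 197.3] [16.   3.9] 19.5 mean [573.  197.1] pca 17.1
brass 206 rect [561.8 314.7] [67.1 40. ] 2.7 mean [552.8 315.9] pca 29.0
```

```bash
cat > rob.py <<'E'
import numpy as np
from bench import manip
def down(deg):
    """tool down, fingers closing along world angle deg; picks the half turn nearest the present wrist"""
    c,s=np.cos(np.radians(deg)),np.sin(np.radians(deg))
    y=np.array([c,s,0]); z=np.array([0,0,-1.]); R=np.stack([np.cross(y,z),y,z],1)
    F=R*np.array([-1,-1,1])
    cur=np.array(manip.current_tcp_rot())
    return R if np.trace(cur.T@R)>np.trace(cur.T@F) else F
def stat(n):
    print(n,"t",round(manip.current_time(),1),"p",np.round(manip.current_ee_pos(),4),"F",np.round(manip.current_force(),1),"w",round(manip.current_grip_width(),3),"g",round(manip.current_grip_force(),1))
E
python3 - <<'E'
from rob import *
g=np.array([.507,-.0215]); R=down(90.3)
manip.set_gripper(.6)
manip.move_ptp([*g,.15],R); stat("above")
manip.move_l([*g,.069],max_speed=.12); stat("down")
manip.set_gripper(0,60); stat("grip")
manip.move_l([*g,.0765],max_speed=.03); stat("lift")
manip.move_l([*(g+[.0002,-.04]),.0765],max_speed=.06); stat("slid40")
import cv2
p,_=manip.grab_frame("scene"); cv2.imwrite("pics/s1.png",cv2.resize(p[140:280,150:330,::-1],None,fx=4,fy=4))
E
```

```text
above t 3.8 p [ 0.5071 -0.0221  0.1501] F [-0.1  0.9  0.2] w 0.599 g 0.0
down t 4.6 p [ 0.5074 -0.0216  0.0696] F [0.7 0.5 0.5] w 0.598 g 0.0
grip t 5.1 p [ 0.5073 -0.0215  0.0697] F [-1.8  0.6  6.7] w 0.127 g 59.3
lift t 5.5 p [ 0.507  -0.0215  0.0766] F [-0.1  0.4 -1.1] w 0.123 g 58.4
slid40 t 6.3 p [ 0.5071 -0.0614  0.0765] F [ 0.2 -0.2 -1.9] w 0.123 g 58.4
```

View pics/s1.png

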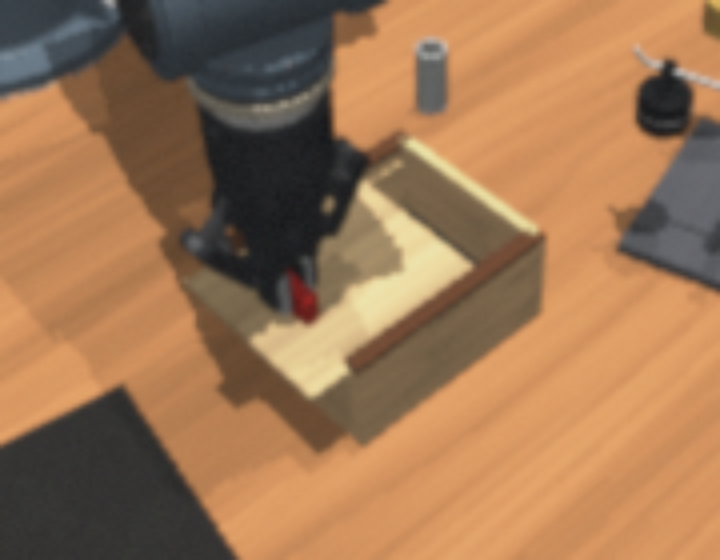

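The lid sits level with its leading edge over the lip, the far compartment is opening, and the pull is held at (300,297). Contact force is negligible, so I'll continue.

```bash
python3 - <<'E'
from rob import *
manip.move_l([.508,-.2015,.0765],max_speed=.10); stat("out")
R=down(81.5); q=[.5098,-.3171]
manip.move_l([*q,.06],R,max_speed=.12); stat("over mat")
manip.move_l([*q,.018],max_speed=.08); stat("near")
z=.018
while z>.007:
    z-=.001; manip.move_l([*q,z],max_speed=.03)
    f=manip.current_force()[2]
    if f>1.5: break
stat("touch"); 
manip.set_gripper(.35); stat("rel")
manip.move_l([*q,.12],max_speed=.2); stat("up")
manip.move_ptp([.54,.1,.27],down(107.1)); stat("clear")
import cv2
p,d=manip.grab_frame("top"); cv2.imwrite("pics/t2.png",p[:,:,::-1]); np.savez("top1.npz",p=p,d=d)
p,d=manip.grab_frame("scene"); cv2.imwrite("pics/s2.png",p[:,:,::-1]); np.savez("scene1.npz",p=p,d=d)
print(manip.look_for("top","lid_grip")[:1],manip.look_for("scene","lid_grip")[:1])
from fit import *
for c in ["scene","top"]:
    W,p=cloud(c,c+"1.npz"); r,g,b=np.moveaxis(p,-1,0); m=np.zeros(r.shape,bool)
    if c=="top": m[160:250,325:420]=1
    else: m[235:345,90:220]=1
    show(c,m&(g>100)&(np.hypot(W[...,0]-.515,W[...,1]+.2825)<.12),.007,"lid"); show(c,m&(r>130)&(g<90),.031,"pull")
E
```

```text
out t 7.9 p [ 0.508  -0.201   0.0765] F [ 0.6  0.3 -1.2] w 0.128 g 58.5
over mat t 9.0 p [ 0.5098 -0.3165  0.06  ] F [ 0.4  0.2 -2.1] w 0.126 g 58.5
near t 9.7 p [ 0.5099 -0.3172  0.018 ] F [-0.7  0.5 -1.2] w 0.124 g 58.4
touch t 11.7 p [ 0.5099 -0.3171  0.0107] F [-3.1  1.9  6.9] w 0.123 g 59.7
rel t 12.0 p [ 0.5098 -0.3171  0.0099] F [-0.7  0.1  0.7] w 0.348 g 0.0
up t 12.7 p [ 0.5093 -0.3167  0.119 ] F [-0.2  0.5  0.1] w 0.344 g 0.0
clear t 14.4 p [0.5401 0.0992 0.2695] F [-0.7  0.1  0.2] w 0.354 g 0.0
[{'at': [0.5163, -0.279, 0.0054], 'confidence': 0.82}] [{'at': [0.5289, -0.2883, 0.0064], 'confidence': 0.73}]
lid 3071 rect [ 517.2 -283.5] [149.7 135.1] 81.5 mean [ 520.3 -285.9] pca 84.3
pull 72 rect [ 514.6 -318.3] [10.3 42.3] 79.2 mean [ 515.2 -318.5] pca 171.6
lid 2336 rect [ 516.  -283.1] [151.4 135.5] 81.4 mean [ 515.6 -281.7] pca 81.6
pull 50 rect [ 508.  -314.1] [ 9.5 40.9] 81.6 mean [ 508.6 -314.1] pca 171.1
```

View pics/t2.png

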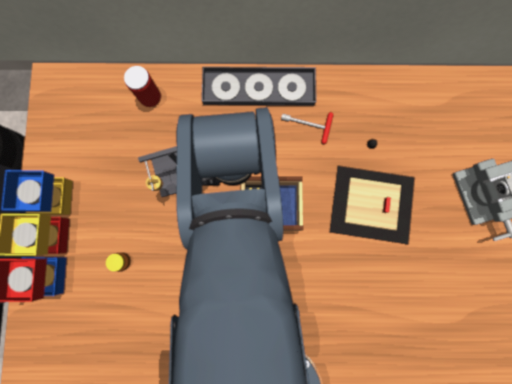

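View pics/s2.png

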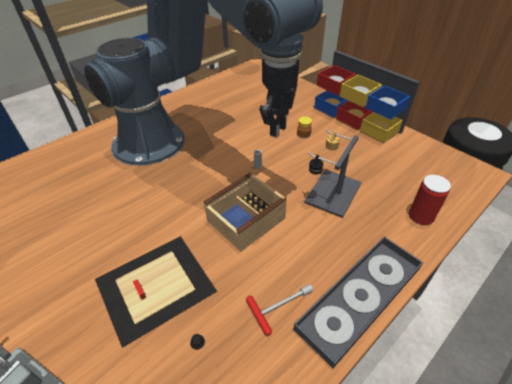

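The lid lies flat on the mat: centre (516,-283) mm against the mat centre (515,-282.5), with its pull up at top pixel (387,205). The case is open, with blue floor showing at scene (238,215). Now the brass float.

```bash
python3 - <<'E'
from rob import *
import cv2
f=np.array([.5505,.3135]); R=down(107.1); a=np.radians(17.1); mx=-np.array([np.cos(a),np.sin(a)])
manip.set_gripper(.9)
manip.move_ptp([*f,.25],R); stat("above")
manip.move_l([*f,.122],max_speed=.1); stat("down")
manip.set_gripper(.52,25); stat("half")
manip.set_gripper(0,25); stat("grip")
manip.move_l([*f,.133],max_speed=.03); stat("lift")
p,_=manip.grab_frame("scene"); cv2.imwrite("pics/s3.png",cv2.resize(p[90:230,250:430,::-1],None,fx=4,fy=4))
E
```

```text
above t 15.9 p [0.5507 0.3125 0.2501] F [ 0.5 -0.4  0.2] w 0.898 g 0.0
down t 17.4 p [0.5508 0.3136 0.1227] F [-0.3 -0.1 -0.1] w 0.904 g 0.0
half t 17.8 p [0.5505 0.3135 0.1221] F [-0.1  0.1  0.1] w 0.523 g 0.0
grip t 18.0 p [0.5505 0.3138 0.1222] F [-1.1  2.6  1.7] w 0.439 g 24.7
lift t 18.5 p [0.5506 0.3134 0.1331] F [-0.2 -0.3 -0.6] w 0.44 g 24.8
```

View pics/s3.png

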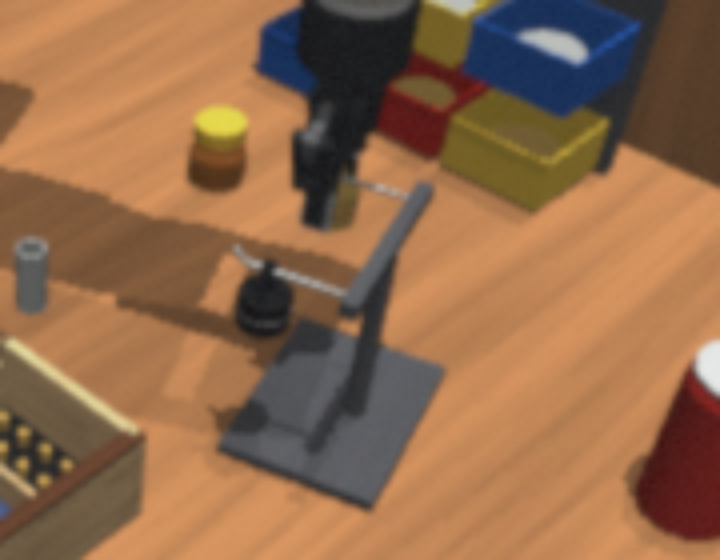

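The float is held and lifted 11 mm, at (340,200), with the hook stand undisturbed and force of only its weight. Next: slide it off the hook and lower it into the well.

```bash
python3 - <<'E'
from rob import *
import cv2
f=np.array([.5505,.3135]); a=np.radians(17.1); mx=-np.array([np.cos(a),np.sin(a)])
for s in (.015,.03,.05):
    manip.move_l([*(f+mx*s),.133],max_speed=.06); stat("off%g"%s)
manip.move_l([*(f+mx*.06),.2],max_speed=.15)
w=np.array([.5065,-.0155]); R=down(0.3)
manip.move_ptp([*w,.2],R); stat("above well")
manip.move_l([*w,.10],max_speed=.12); manip.move_l([*w,.016],max_speed=.06); stat("near")
z=.016
while z>.003:
    z-=.001; manip.move_l([*w,z],max_speed=.03)
    if manip.current_force()[2]>1.5: break
stat("touch")
for c in ("scene","top"):
    p,_=manip.grab_frame(c); cv2.imwrite(f"pics/{c}4.png",p[:,:,::-1])
a=cv2.imread("pics/scene4.png")[150:270,170:320]; cv2.imwrite("pics/s4.png",cv2.resize(a,None,fx=4,fy=4))
E
```

```text
off0.015 t 19.0 p [0.5361 0.3091 0.1331] F [-0.2 -0.3 -0.6] w 0.439 g 24.8
off0.03 t 19.4 p [0.5218 0.3047 0.1332] F [ 0.4 -0.  -1.4] w 0.442 g 24.8
off0.05 t 19.9 p [0.5027 0.2989 0.1332] F [ 0.   0.4 -0.8] w 0.44 g 24.8
above well t 22.1 p [ 0.5065 -0.0152  0.1997] F [ 0.1  0.8 -0.1] w 0.441 g 24.8
near t 24.6 p [ 0.5067 -0.0155  0.0163] F [ 0.4 -0.5 -1.2] w 0.447 g 24.8
touch t 26.6 p [ 0.5075 -0.0156  0.0084] F [ 5.7 -1.   2.5] w 0.436 g 27.1
```

View pics/s4.png

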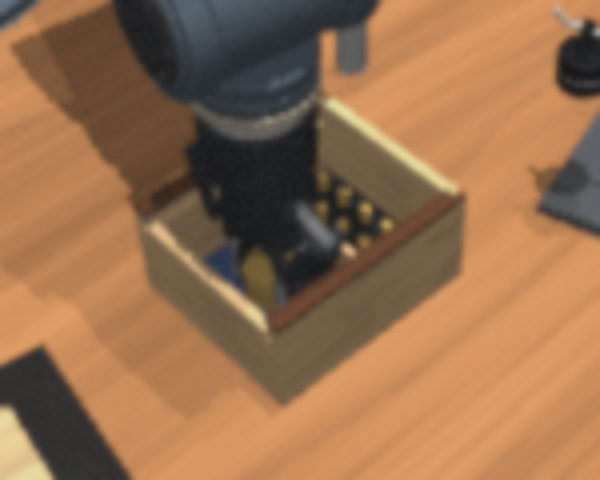

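The float is in the blue compartment at (258,275), clear of the walls, and touched down at the expected height. I'll release it.

```bash
python3 - <<'E'
from rob import *
import cv2
w=[.5065,-.0155]
manip.set_gripper(.56); stat("rel"); manip.dwell(.2)
manip.move_l([*w,.12],max_speed=.08); stat("up")
manip.move_l([*w,.25],max_speed=.2)
manip.move_ptp([.3,-.2,.3],down(0.3)); stat("clear")
o=[]
for c in ("scene","top"):
    p,_=manip.grab_frame(c); o.append(cv2.resize(p[:,:,::-1][130:330,70:350] if c=="scene" else p[:,:,::-1][100:300,130:410],None,fx=2,fy=1.5) if 0 else (p[130:330,80:360] if c=="scene" else p[130:330,140:420])[:,:,::-1])
    print([np.round(r["at"],3) for r in manip.look_for(c,"brass_float")[:2]])
cv2.imwrite("pics/end.png",cv2.resize(np.hstack(o),(800,286),interpolation=cv2.INTER_CUBIC))
E
```

```text
rel t 27.0 p [ 0.5101 -0.0159  0.0095] F [16.  -0.2  6.3] w 0.559 g 0.0
up t 28.7 p [ 0.5063 -0.0155  0.1196] F [ 0.1  0.7 -0.8] w 0.559 g 0.0
clear t 30.6 p [ 0.3005 -0.1998  0.2997] F [-0.3 -0.3  0.6] w 0.564 g 0.0
[array([ 0.514, -0.016,  0.03 ]), array([ 0.704, -0.293,  0.018])]
[array([ 0.757, -0.143,  0.015]), array([ 0.511, -0.009,  0.034])]
```

View pics/end.png

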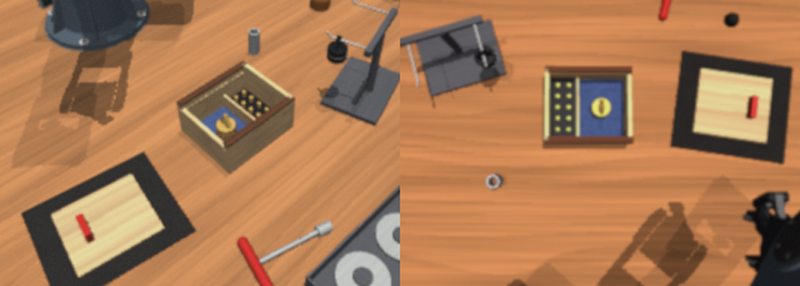

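The float stands upright in the blue compartment (right view (601,107)). The lid is centred on the mat with its pull up, the black float still hangs, and the other things haven't moved.

```bash
python3 -c "
from bench import manip
print(manip.sign_off())"
```

```text
the job is handed in; nothing more can be done
None
```

The job is done and handed in after about 31 s of the 61 s allowed: the lid lies flat, red pull up, in the middle of the mat, the brass float stands upright in the blue-floored compartment, the black float still hangs, and the only notable contact was a 16 N sideways force on the gripper as it let go of the float.

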